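# Blow down the air line's water trap and set the throttle valve two turns open

## Task

Get the bench air line ready for the engraving handpiece. First blow down the water trap: press the sprung cap on its top fully down and let it spring back up. Then turn the throttle valve's handwheel clockwise until it is shut against its stop, back it off exactly two full turns, and finish still holding its crank handle in the closed gripper, ready to shut off, with the wheel at rest, without disturbing the punch tray, pitch bowl and hammer lying around.

Things in the scene. Friction and masses are not known exactly. Their poses are not given: they have to be found in the camera images.
- air_station: Fixed pipework on a dark steel plate 90 x 460 x 12 mm. A 21 mm pipe runs 125 mm above the bench along y between risers at y = -200 and 200 mm. On it: water trap at y = -105 (clear bowl, aluminium head, cap on top), 48 mm gauge in the middle (top 191 mm high), brass throttle valve with handwheel at y = 105. Origin: centre of the plate's underside, on the bench; x away from the robot, z up.
- cap_top (a point): Centre of the top face of the water trap's sprung blow-down cap, a black mushroom cap 37 mm across (flat top 30 mm) and 16 mm tall, 181 mm above the bench when up; it moves straight down when pressed.
- cap (a joint): Travel of the blow-down cap, m: 0 = up, 0.007 = fully down at its stop. A spring pushes it up: 1.5 N starts it moving, 5 N holds it fully down; it springs back by itself.
- wheel_centre (a point): Point on the vertical axis of the throttle valve's handwheel, at the mid-height of its rim, 196 mm above the bench. Grey cast wheel with four spokes; rim centre line 52 mm from the axis, rim 13 mm thick, 117 mm over all; the hub stands at most 13 mm above this point. The wheel stays at one height as it turns.
- throttle (a joint): Angle of the handwheel, rad: 0 = shut against its rigid stop; grows as it opens, anticlockwise from above; a turn is 6.283; range four turns; starts 0.35 to 1.15 turns open. Gland friction takes about 2.5 N at the crank handle and keeps the wheel where it is left. At 0 the crank handle lies in air_station's +x direction from the wheel's axis; it goes round with the wheel.
- crank_grip: The wheel's crank handle: an upright black round grip, 21 mm in diameter, 54 mm tall, standing on the rim 52 mm from the wheel's axis. It revolves freely on its own pin, so a gripper closed on it from above can carry it round without turning itself. Origin: centre of its lower end, 208 mm above the bench; z up along it. The rim's top is 5 mm below its lower end.
- grip_mid (a point): Point on the axis of the crank handle, 29 mm above its lower end, 237 mm above the bench: the height to hold it.
- punch_tray: Loose bystander: wooden tray 115 x 250 x 26 mm with three compartments of steel chasing punches, on the robot's side of the station. Origin: centre of its underside.
- pitch_bowl: Loose bystander: dark iron pitch bowl 110 mm across, 47 mm tall, on the far side of the station. Origin: centre of its underside.
- hammer: Loose bystander: hammer with a wooden handle, 220 mm long, lying on the far side of the station. Origin on its underside, its x axis along it.

How it is judged:
By the outcome, as a careful person would: the job done as asked, in the order asked, and still so for the second after the job is handed in, while the arm keeps its last pose, push and grip.
It also fails if it takes over 67 s, if anything falls off the work surface, if the arm or the gripper's body presses on something with over 40 N, if the wrist force passes 120 N, or if a joint passes its speed limit or range.

## Robot

A 6-joint arm with a two-finger parallel gripper is mounted at the origin on the work surface. World frame = base frame: x ahead of the robot, y to its left, z up, the work surface at z = 0. Lengths are in m, angles in rad, forces in N, time in s.
With the tool pointing down it reaches from about 0.35 to 0.85 m from the base axis. Payload 8.1 kg.
Tool frame: the origin (TCP) lies between the finger pads; the fingertips stand 25 mm ahead of it and the grasp point (between the pads) lies 6 mm ahead of it (robot.tip_extent is the distance from the TCP to the fingertips, in m); z points along the fingers, y is the direction in which the jaws open and shut (so a half turn about z gives the same grasp; the last joint's range is limited). The gripper opens to 93 mm and grips with 3 to 60 N. Pads are 15 mm wide; open, the fingers measure 128 mm over their backs; the gripper's body (75 mm by 188 mm) begins 65 mm behind the grasp point.
Start: joints at [1.194, 0.13, 1.488, -0, 1.523, -0.085], TCP at [0.173, 0.575, 0.244] pointing down, gripper open.
Joint ranges: [-2.96, 2.96], [-0.89, 2.26], [0.02, 2.5], [-1.34, 4.48], [0, 2.73], [-2.66, 2.66]. Speed limits (rad/s): [2.39, 2.39, 2.79, 3.14, 3.14, 3.14].

## Interface

Orientations are given as a rotation vector (axis times angle).
In Python, from plant import robot gives the robot as it stands.
- The arm moves only by the tool drive_tool, never from a script. Its argument "increments" is a list of rows, each a list of 7 numbers: the closure, from 0 (fully open) to 1 (shut), then the shift along the world's x, y, z in units of 25 mm (1.0 is 25 mm), then the turn, a rotation vector about the world's x, y, z in rad. In form: [[gripper, dx, dy, dz, rx, ry, rz], ...]. A call has 1 to 20 rows; each row is the pose to reach, as a shift and turn from the pose commanded when the call began; what a row does not reach only later rows make up. A row lasts 1/12 s, in which the tool goes at most 41.7 mm and 7.16 degrees, less where a joint would pass 70% of its speed; a pose out of reach is approached as far as the arm can. A call with a gripper value outside its range is refused whole. The fingers move at their own pace and stop on an object; "squeeze" is the grip in N (left out, the last holds). Time passes only in rows, so rows that repeat a pose let the fingers close. It gives the time, the measured TCP pose, the force and the opening at its end, in the units of the state.
- robot.read_state(): the state, without advancing time (a new reading comes with each control period).
- robot.read_camera(name): name is "side" or "top"; returns a dict with "image" (400x640x3 uint8, red, green, blue), "fx", "fy", "cx", "cy" (pixels), "dist" ([k1, k2, p1, p2, k3] as OpenCV has them; the pictures are not rectified), "T" (4x4, takes a point from camera to world coordinates). Camera axes: x right, y down, z forward; pixel columns grow to the right and rows downward; lengths in m; the calibration is good to about 2 mm. A picture is of the moment at which its call begins. There is no depth.
- robot.close_job(): hands the job in, once; it reports no verdict.
The state is a dict: "t": time; "q": joint angles; "dq": joint speeds; "joint_torque": joint torques, N m; "tool_pos": TCP position; "orientation": TCP orientation; "force": force on the tool from outside, world axes, zero at the start; "wrist_torque": the same for the moment, N m; "opening": finger opening in m.
Only numpy, scipy, OpenCV 4.12 (cv2) and the standard library are available. Lean on these libraries where they do the work, as an engineer would, in place of code of your own. Each camera call takes 0.05 s, during which the arm holds its last target.

## Working session

There is one attempt and no reset: what is moved stays moved. The work goes in short steps, Python scripts to look and compute and a tool call to move; the robot and the scene stay as the last step left them, time stands still between calls to the robot, and variables do not carry over. Pictures are saved under pics/ and viewed, and the job is handed in when it is done.

Besides the shell and the picture viewer there is one more tool, called by a JSON object that holds its "fn" and its "kwargs". drive_tool: Moves the arm, as the interface text tells. Its arguments: {"type":"object","properties":{"increments":{"type":"array"},"squeeze":{"type":"number"}},"required":["increments"]}

```bash
mkdir -p pics; ls; python3 - <<'E'
from plant import robot
import cv2
s=robot.read_state()
print({k:(v if not hasattr(v,'round') else v) for k,v in s.items()})
for n in("side","top"):
    c=robot.read_camera(n)
    cv2.imwrite(f"pics/{n}0.png",c["image"][:,:,::-1])
    print(n,c["fx"],c["fy"],c["cx"],c["cy"],c["dist"],c["T"])
print(robot.tip_extent)
E
```

```text
pics
{'t': 0.0, 'q': array([ 1.19355471e+00,  1.31139936e-01,  1.48927933e+00, -2.57302345e-05,
        1.52296357e+00, -8.53843832e-02]), 'dq': array([-0.00052923,  0.00043064,  0.00069123,  0.00087616,  0.00034679,
       -0.00127372]), 'joint_torque': array([ 2.19823050e-04, -5.59864318e+01, -4.91738105e+01,  7.67602259e-02,
        3.59794346e-02, -9.35649041e-05]), 'tool_pos': array([0.17242755, 0.57415458, 0.24260004]), 'orientation': array([-4.56764718e-01, -3.10781941e+00,  2.74603244e-03]), 'force': array([ 0.13097566,  0.03917741, -0.78292056]), 'wrist_torque': array([ 0.0042553 ,  0.01632862, -0.02357704]), 'opening': 0.09269530768975999}
side 385.7217474929284 385.7217474929284 324.9023228014987 199.09615167148212 [-0.02687211  0.          0.          0.          0.        ] [[ 0.94724529 -0.1922568   0.25644432  0.34855593]
 [-0.31998874 -0.52168519  0.79085509 -0.69814423]
 [-0.01826407 -0.83119305 -0.55568385  0.67944551]
 [ 0.          0.          0.          1.        ]]
top 372.85238608514504 372.85238608514504 318.7029384814809 192.73977946687688 [-0.06581912  0.          0.          0.          0.        ] [[-1.22520547e-01 -9.69237451e-01  2.13465405e-01  4.13497971e-01]
 [-9.92465974e-01  1.19670670e-01 -2.62720701e-02  5.00063976e-02]
 [-8.16738742e-05 -2.15076019e-01 -9.76597307e-01  9.06903649e-01]
 [ 0.00000000e+00  0.00000000e+00  0.00000000e+00  1.00000000e+00]]
0.025
```

View pics/side0.png

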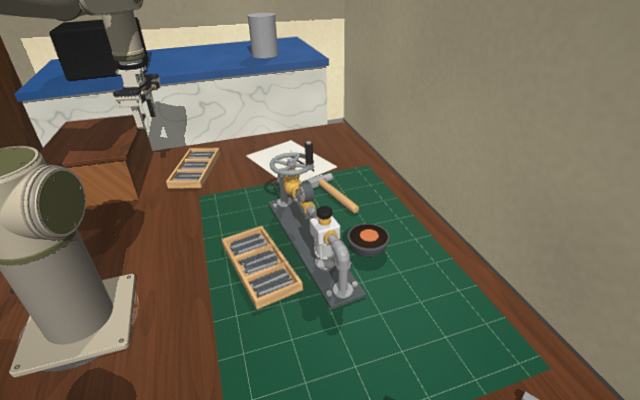

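View pics/top0.png

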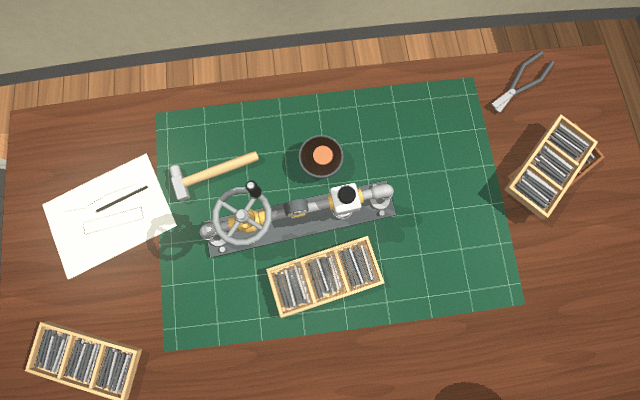

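Top view: wheel hub near (242,216), crank top near (254,186), cap near (347,195). Side view: cap near (324,212), crank top near (309,143). I'll zoom in next.

```bash
cat > h.py <<'E'
import numpy as np, cv2
from plant import robot
def cam(n):return robot.read_camera(n)
def ray(c,u,v):
    K=np.array([[c["fx"],0,c["cx"]],[0,c["fy"],c["cy"]],[0,0,1]])
    p=cv2.undistortPoints(np.array([[[u,v]]],float),K,np.array(c["dist"],float)).ravel()
    T=np.array(c["T"]);d=T[:3,:3]@[p[0],p[1],1];return T[:3,3],d/np.linalg.norm(d)
def plane(c,u,v,z):
    o,d=ray(c,u,v);return o+d*(z-o[2])/d[2]
def proj(c,P):
    K=np.array([[c["fx"],0,c["cx"]],[0,c["fy"],c["cy"]],[0,0,1]])
    T=np.linalg.inv(np.array(c["T"]))
    r,_=cv2.Rodrigues(T[:3,:3]);return cv2.projectPoints(np.atleast_2d(np.array(P,float)),r,T[:3,3],K,np.array(c["dist"],float))[0].reshape(-1,2)
def crop(img,x0,y0,w,h,s,fn):
    cv2.imwrite(fn,cv2.resize(img[y0:y0+h,x0:x0+w,::-1],None,fx=s,fy=s,interpolation=cv2.INTER_CUBIC))
E
python3 - <<'E'
from h import *
a=cam("top");b=cam("side")
crop(a["image"],195,165,200,100,4,"pics/t1.png")
crop(b["image"],250,130,130,100,6,"pics/s1.png")
E
```

```text
(no output)
```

View pics/t1.png

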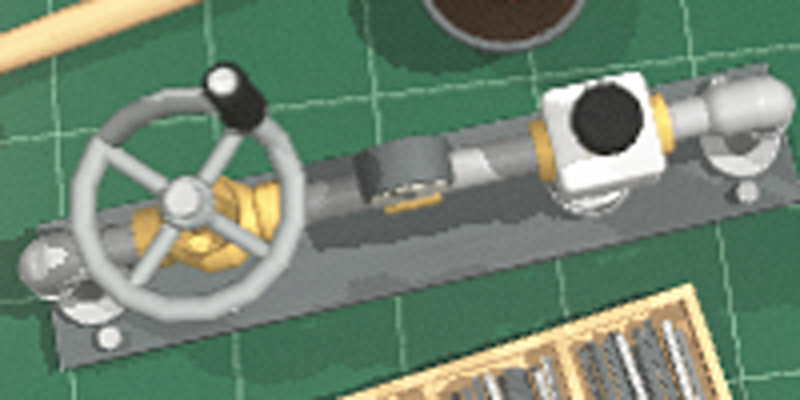

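View pics/s1.png

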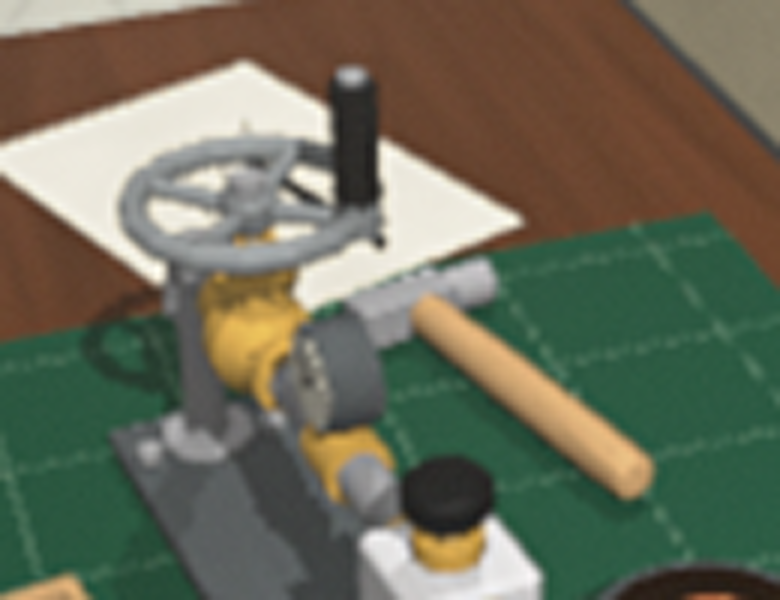

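```bash
python3 - <<'E'
from h import *
a=cam("top");b=cam("side")
t=lambda u,v:(u/4-.375+195,v/4-.375+165)
s=lambda u,v:(u/6-.42+250,v/6-.42+130)
print("cap",plane(a,*t(607,118),.178),plane(b,*s(448,488),.178))
w=plane(a,*t(188.5,204.5),.196);print("wheel",w,"hub",plane(a,*t(185,197),.208),plane(b,*s(252,203),.196),"hub s",plane(b,*s(247,185),.208))
print("crank top",plane(a,*t(223,80),.263),plane(b,*s(352,76),.263))
cap=plane(a,*t(607,118),.178);d=w-cap
print(np.linalg.norm(d[:2]),np.arctan2(d[1],d[0])-np.pi/2)
E
```

```text
cap [ 0.56322092 -0.02420536  0.178     ] [ 0.56336899 -0.02903977  0.178     ]
wheel [0.541927   0.18401695 0.196     ] hub [0.54355667 0.18312788 0.208     ] [0.5434523 0.1800307 0.196    ] hub s [0.54068831 0.17484278 0.208     ]
crank top [0.58384089 0.1516411  0.263     ] [0.58347522 0.15111792 0.263     ]
0.20930829286344124 0.10191099812132154
```

{"fn": "drive_tool", "kwargs": {"increments": [[1,0,0,1.2,0,0,0],[1,0,0,2.6,0,0,0],[1,0,0,4.0,0,0,0],[1,0.5,-0.7,5.2,0,0,0],[1,1.2,-1.8,6,0,0,0],[1,2,-3,6.2,0,0,0],[1,2.8,-4.3,6.2,0,0,0],[1,3.6,-5.6,6.2,0,0,0],[1,4.4,-6.9,6.2,0,0,0],[1,5.3,-8.2,6.2,0,0,0],[1,6.1,-9.5,6.2,0,0,0],[1,7,-10.8,6.2,0,0,0],[1,7.8,-12.1,6.2,0,0,0],[1,8.7,-13.4,6.2,0,0,0],[1,9.5,-14.7,6.2,0,0,0],[1,10.4,-16,6.2,0,0,0],[1,11.2,-17.3,6.2,0,0,0],[1,12.1,-18.6,6.2,0,0,0],[1,12.9,-19.9,6.2,0,0,0],[1,13.6,-21,6.2,0,0,0]], "squeeze": 30}}

```text
t: 1.97
tool_pos: [0.5134, 0.0472, 0.3986]
orientation: [0.458, 3.108, -0.0]
force: [-0.1, 0.8, 0.6]
opening: 0.0006
```

{"fn": "drive_tool", "kwargs": {"increments": [[1,0.7,-1,0,0,0,0],[1,1.3,-2,-0.2,0,0,0],[1,1.8,-2.8,-1,0,0,0],[1,2,-3.04,-2,0,0,0],[1,2,-3.04,-3.2,0,0,0],[1,2,-3.04,-4.4,0,0,0],[1,2,-3.04,-5.5,0,0,0],[1,2,-3.04,-6.3,0,0,0],[1,2,-3.04,-6.9,0,0,0],[1,2,-3.04,-7.2,0,0,0],[1,2,-3.04,-7.3,0,0,0],[1,2,-3.04,-7.3,0,0,0]]}}

```text
t: 2.97
tool_pos: [0.5625, -0.0263, 0.2161]
orientation: [-0.457, -3.108, 0.0]
force: [-0.0, 0.2, -0.1]
opening: 0.0007
```

```bash
python3 - <<'E'
from h import *
s=robot.read_state();print(s["tool_pos"],s["force"])
a=cam("top");b=cam("side")
x=cv2.resize(a["image"][150:250,200:400],None,fx=3,fy=3);y=cv2.resize(b["image"][130:250,240:400],None,fx=3.75,fy=3.75,interpolation=2)
cv2.imwrite("pics/t2.png",x[:,:,::-1]);cv2.imwrite("pics/s2.png",y[:,:,::-1])
E
```

```text
[ 0.56249215 -0.02633913  0.21607048] [-0.03321604  0.15445778 -0.09903777]
```

View pics/t2.png

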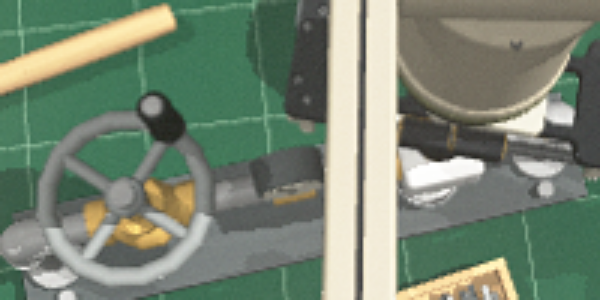

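View pics/s2.png

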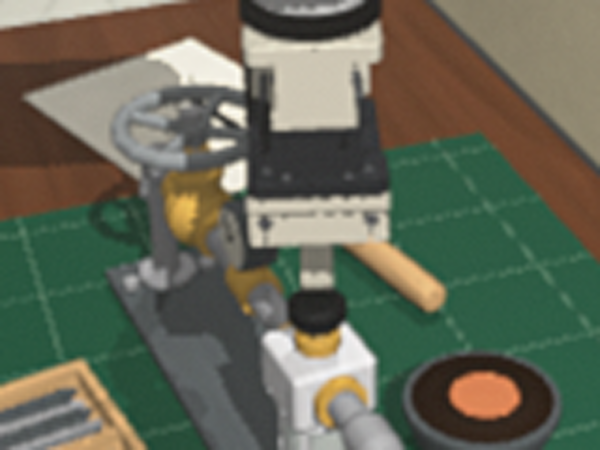

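The closed fingers (side crop, tip at about (318,285)) are centred above the cap (318,305). Next I press slowly.

{"fn": "drive_tool", "kwargs": {"increments": [[1,0,0,-0.2,0,0,0],[1,0,0,-0.36,0,0,0],[1,0,0,-0.46,0,0,0],[1,0,0,-0.54,0,0,0],[1,0,0,-0.6,0,0,0],[1,0,0,-0.64,0,0,0],[1,0,0,-0.66,0,0,0],[1,0,0,-0.66,0,0,0]]}}

```text
t: 3.73
tool_pos: [0.5629, -0.0264, 0.2]
orientation: [0.457, 3.107, 0.0]
force: [0.7, 0.4, 3.9]
opening: 0.0005
```

{"fn": "drive_tool", "kwargs": {"increments": [[1,0,0,-0.03,0,0,0],[1,0,0,-0.06,0,0,0],[1,0,0,-0.08,0,0,0],[1,0,0,-0.08,0,0,0],[1,0,0,-0.08,0,0,0]]}}

```text
t: 4.15
tool_pos: [0.563, -0.0264, 0.1992]
orientation: [0.457, 3.107, -0.0]
force: [-3.4, -0.9, 11.8]
opening: 0.0008
```

{"fn": "drive_tool", "kwargs": {"increments": [[1,0,0,-0.04,0,0,0],[1,0,0,-0.04,0,0,0],[1,0,0,0.2,0,0,0],[1,0,0,0.5,0,0,0],[1,0,0,1.2,0,0,0],[1,0,0,2.3,0,0,0],[0,0,0,3.5,0,0,0],[0,0,0,4.7,0,0,0],[0,0,0.4,5.3,0,0,0],[0,0.1,1.2,5.6,0,0,0],[0,0.2,2.2,5.6,0,0,0],[0,0.3,3.2,5.6,0,0,0],[0,0.4,4.2,5.6,0,0,0],[0,0.6,5.2,5.6,0,0,0],[0,0.7,6,5.5,0,0,0],[0,0.8,6.7,5.2,0,0,0],[0,0.83,7.0,4.9,0,0,0],[0,0.83,7.1,4.9,0,0,0],[0,0.83,7.1,4.9,0,0,0]]}}

```text
t: 5.73
tool_pos: [0.5826, 0.1511, 0.3188]
orientation: [-0.455, -3.106, 0.002]
force: [-0.1, 0.2, -0.2]
opening: 0.0824
```

```bash
python3 - <<'E'
from h import *
s=robot.read_state();print(s["tool_pos"],s["force"],s["opening"])
a=cam("top");b=cam("side")
x=cv2.resize(a["image"][130:260,180:400],None,fx=3,fy=3);y=cv2.resize(b["image"][70:250,230:400],None,fx=3.3,fy=3.3,interpolation=2)
cv2.imwrite("pics/t3.png",x[:,:,::-1]);cv2.imwrite("pics/s3.png",y[:,:,::-1])
E
```

```text
[0.58263137 0.15111676 0.31879378] [-0.12725346  0.16286012 -0.16321291] 0.08242295963014999
```

View pics/t3.png

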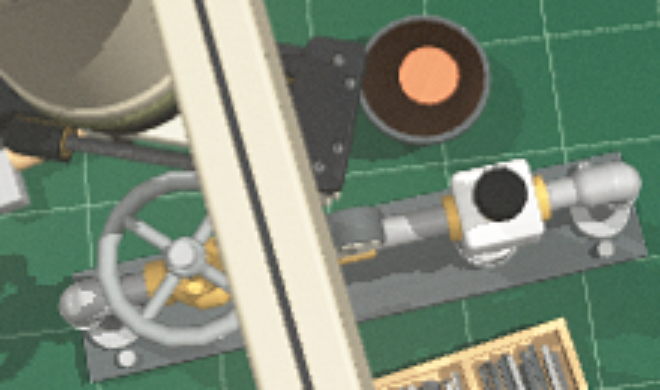

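View pics/s3.png

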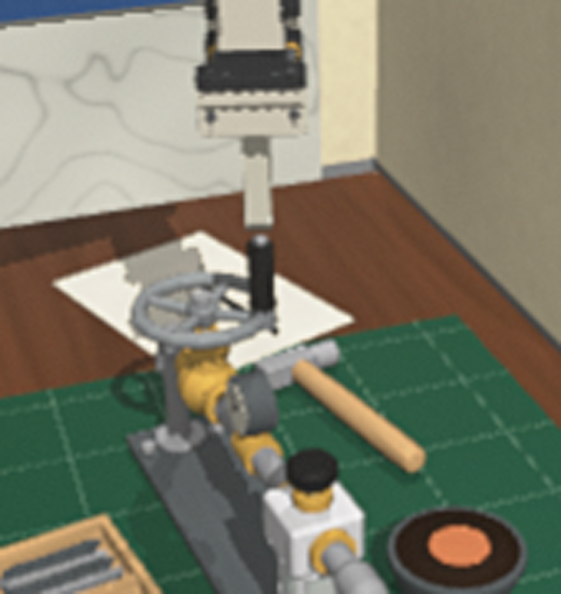

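The cap is back up at (313,465), and the fingers are aligned over the crank. Next I descend and close.

{"fn": "drive_tool", "kwargs": {"increments": [[0,0,0,-0.5,0,0,0],[0,0,0,-1.2,0,0,0],[0,0,0,-1.9,0,0,0],[0,0,0,-2.5,0,0,0],[0,0,0,-2.9,0,0,0],[0,0,0,-3.04,0,0,0],[0,0,0,-3.04,0,0,0],[1,0,0,-3.04,0,0,0],[1,0,0,-3.04,0,0,0],[1,0,0,-3.04,0,0,0],[1,0,0,-3.04,0,0,0],[1,0,0,-3.04,0,0,0],[1,0,0,-3.04,0,0,0],[1,0,0,-3.04,0,0,0],[1,0,0,-3.04,0,0,0],[1,0,0,-3.04,0,0,0],[1,0,0,-3.04,0,0,0]], "squeeze": 30}}

```text
t: 7.25
tool_pos: [0.5833, 0.1511, 0.2441]
orientation: [-0.457, -3.108, 0.0]
force: [0.4, -0.2, -0.6]
opening: 0.0313
```

```bash
python3 - <<'E'
from h import *
b=cam("side");print(robot.read_state())
y=cv2.resize(b["image"][90:250,230:400],None,fx=3.3,fy=3.3,interpolation=2)
cv2.imwrite("pics/s4.png",y[:,:,::-1])
E
```

```text
{'t': 7.3, 'q': array([ 1.68471623e-01,  1.37204091e-01,  1.47990258e+00, -9.68632990e-06,
        1.52453806e+00, -1.11053672e+00]), 'dq': array([-5.72387148e-05,  2.02450302e-03, -1.21242303e-03, -1.17883818e-03,
        3.77322718e-04,  1.28334415e-03]), 'joint_torque': array([ 4.32871078e-03, -5.62951183e+01, -4.91701305e+01,  2.13212008e-02,
        7.91508635e-02,  4.18814159e-05]), 'tool_pos': array([0.58333486, 0.15114765, 0.24412136]), 'orientation': array([-4.56707795e-01, -3.10817149e+00,  3.97503819e-05]), 'force': array([0.59936568, 0.40638579, 0.07252532]), 'wrist_torque': array([ 0.00737325, -0.02830672, -0.02343336]), 'opening': 0.026803909894547107}
```

View pics/s4.png

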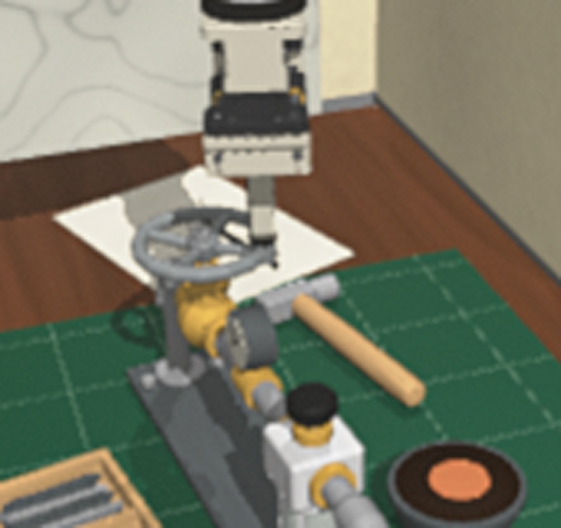

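{"fn": "drive_tool", "kwargs": {"increments": [[1,0,0,0,0,0,0],[1,0,0,0,0,0,0],[1,0,0,0,0,0,0],[1,0,0,0,0,0,0],[1,0,0,0,0,0,0]]}}

```text
t: 7.72
tool_pos: [0.5833, 0.1512, 0.2441]
orientation: [-0.457, -3.108, -0.0]
force: [-0.1, 0.1, 0.5]
opening: 0.0204
```

```bash
cat >> h.py <<'E'
def arc(c,r,cur,a0,a1,n):
    out=[]
    for i in range(1,n+1):
        f=i/n; f=f*f*(3-2*f)*.5+f*.5
        a=np.deg2rad(a0+(a1-a0)*f);p=np.array(c)+r*np.array([np.cos(a),np.sin(a)])
        d=(p-np.array(cur))/.025
        out.append([1,round(float(d[0]),2),round(float(d[1]),2),0,0,0,0])
    print(out)
    print("end cmd",np.array(cur)+.025*np.array(out[-1][1:3]))
E
python3 - <<'E'
from h import *
arc((.5427,.1822),.0515,(.58375,.1515),-36.8,-97,12)
E
```

```text
[[1, -0.06, -0.09, 0, 0, 0, 0], [1, -0.16, -0.2, 0, 0, 0, 0], [1, -0.29, -0.33, 0, 0, 0, 0], [1, -0.45, -0.45, 0, 0, 0, 0], [1, -0.63, -0.57, 0, 0, 0, 0], [1, -0.83, -0.67, 0, 0, 0, 0], [1, -1.04, -0.74, 0, 0, 0, 0], [1, -1.25, -0.8, 0, 0, 0, 0], [1, -1.45, -0.82, 0, 0, 0, 0], [1, -1.63, -0.83, 0, 0, 0, 0], [1, -1.78, -0.83, 0, 0, 0, 0], [1, -1.89, -0.82, 0, 0, 0, 0]]
end cmd [0.5365 0.131 ]
```

{"fn": "drive_tool", "kwargs": {"increments": [[1,-0.06,-0.09,0,0,0,0],[1,-0.16,-0.2,0,0,0,0],[1,-0.29,-0.33,0,0,0,0],[1,-0.45,-0.45,0,0,0,0],[1,-0.63,-0.57,0,0,0,0],[1,-0.83,-0.67,0,0,0,0],[1,-1.04,-0.74,0,0,0,0],[1,-1.25,-0.8,0,0,0,0],[1,-1.45,-0.82,0,0,0,0],[1,-1.63,-0.83,0,0,0,0],[1,-1.78,-0.83,0,0,0,0],[1,-1.89,-0.82,0,0,0,0],[1,-1.89,-0.82,0,0,0,0]]}}

```text
t: 8.8
tool_pos: [0.5357, 0.1326, 0.2441]
orientation: [0.455, 3.108, 0.006]
force: [0.9, 12.3, -2.9]
opening: 0.0205
```

```bash
python3 - <<'E'
from h import *
print(robot.read_state()["tool_pos"])
arc((.5427,.1822),.0515,(.5365,.131),-97,-170,14)
E
```

```text
[0.5356573  0.13256817 0.24410668]
[[1, -0.11, 0.02, 0, 0, 0, 0], [1, -0.26, 0.05, 0, 0, 0, 0], [1, -0.43, 0.1, 0, 0, 0, 0], [1, -0.61, 0.18, 0, 0, 0, 0], [1, -0.8, 0.28, 0, 0, 0, 0], [1, -0.99, 0.4, 0, 0, 0, 0], [1, -1.17, 0.55, 0, 0, 0, 0], [1, -1.33, 0.72, 0, 0, 0, 0], [1, -1.47, 0.91, 0, 0, 0, 0], [1, -1.58, 1.09, 0, 0, 0, 0], [1, -1.66, 1.27, 0, 0, 0, 0], [1, -1.72, 1.44, 0, 0, 0, 0], [1, -1.76, 1.58, 0, 0, 0, 0], [1, -1.78, 1.69, 0, 0, 0, 0]]
end cmd [0.492   0.17325]
```

```bash
python3 - <<'E'
from h import *
arc((.543,.1843),.052,(.5365,.131),-97,-170,14)
E
```

```text
[[1, -0.11, 0.08, 0, 0, 0, 0], [1, -0.25, 0.12, 0, 0, 0, 0], [1, -0.42, 0.17, 0, 0, 0, 0], [1, -0.61, 0.24, 0, 0, 0, 0], [1, -0.8, 0.34, 0, 0, 0, 0], [1, -0.99, 0.47, 0, 0, 0, 0], [1, -1.17, 0.62, 0, 0, 0, 0], [1, -1.33, 0.79, 0, 0, 0, 0], [1, -1.47, 0.98, 0, 0, 0, 0], [1, -1.58, 1.17, 0, 0, 0, 0], [1, -1.67, 1.35, 0, 0, 0, 0], [1, -1.73, 1.52, 0, 0, 0, 0], [1, -1.77, 1.66, 0, 0, 0, 0], [1, -1.79, 1.77, 0, 0, 0, 0]]
end cmd [0.49175 0.17525]
```

{"fn": "drive_tool", "kwargs": {"increments": [[1,-0.11,0.08,0,0,0,0],[1,-0.25,0.12,0,0,0,0],[1,-0.42,0.17,0,0,0,0],[1,-0.61,0.24,0,0,0,0],[1,-0.8,0.34,0,0,0,0],[1,-0.99,0.47,0,0,0,0],[1,-1.17,0.62,0,0,0,0],[1,-1.33,0.79,0,0,0,0],[1,-1.47,0.98,0,0,0,0],[1,-1.58,1.17,0,0,0,0],[1,-1.67,1.35,0,0,0,0],[1,-1.73,1.52,0,0,0,0],[1,-1.77,1.66,0,0,0,0],[1,-1.79,1.77,0,0,0,0],[1,-1.79,1.77,0,0,0,0]]}}

```text
t: 10.05
tool_pos: [0.492, 0.1744, 0.2441]
orientation: [0.457, 3.106, -0.001]
force: [5.5, 1.0, -4.3]
opening: 0.0208
```

```bash
python3 - <<'E'
from h import *
print(robot.read_state()["tool_pos"])
arc((.543,.1843),.052,(.49175,.17525),-170,-260,17)
E
```

```text
[0.49196557 0.17440757 0.24412877]
[[1, -0.01, 0.11, 0, 0, 0, 0], [1, -0.03, 0.25, 0, 0, 0, 0], [1, -0.03, 0.42, 0, 0, 0, 0], [1, -0.01, 0.61, 0, 0, 0, 0], [1, 0.02, 0.82, 0, 0, 0, 0], [1, 0.08, 1.03, 0, 0, 0, 0], [1, 0.17, 1.25, 0, 0, 0, 0], [1, 0.28, 1.45, 0, 0, 0, 0], [1, 0.42, 1.65, 0, 0, 0, 0], [1, 0.58, 1.83, 0, 0, 0, 0], [1, 0.75, 1.98, 0, 0, 0, 0], [1, 0.93, 2.11, 0, 0, 0, 0], [1, 1.11, 2.22, 0, 0, 0, 0], [1, 1.28, 2.3, 0, 0, 0, 0], [1, 1.44, 2.35, 0, 0, 0, 0], [1, 1.58, 2.39, 0, 0, 0, 0], [1, 1.69, 2.41, 0, 0, 0, 0]]
end cmd [0.534  0.2355]
```

{"fn": "drive_tool", "kwargs": {"increments": [[1,-0.01,0.11,0,0,0,0],[1,-0.02,0.25,0,0,0,0],[1,-0.02,0.42,0,0,0,0],[1,0.0,0.61,0,0,0,0],[1,0.03,0.82,0,0,0,0],[1,0.09,1.03,0,0,0,0],[1,0.18,1.25,0,0,0,0],[1,0.29,1.45,0,0,0,0],[1,0.43,1.65,0,0,0,0],[1,0.59,1.83,0,0,0,0],[1,0.76,1.98,0,0,0,0],[1,0.94,2.11,0,0,0,0],[1,1.12,2.22,0,0,0,0],[1,1.28,2.3,0,0,0,0],[1,1.44,2.35,0,0,0,0],[1,1.58,2.39,0,0,0,0],[1,1.69,2.41,0,0,0,0],[1,1.69,2.41,0,0,0,0]]}}

```text
t: 11.55
tool_pos: [0.5341, 0.2356, 0.2441]
orientation: [0.457, 3.108, 0.001]
force: [0.2, -0.4, -0.9]
opening: 0.0206
```

```bash
python3 - <<'E'
from h import *
from scipy.optimize import least_squares
p=[(.5833,.1512),(.5357,.1326),(.492,.1744),tuple(robot.read_state()["tool_pos"][:2])];P=np.array(p);print(P[-1])
r=least_squares(lambda v:np.hypot(*(P-v[:2]).T)-v[2],[.543,.184,.052]);print(r.x,r.fun)
arc(r.x[:2],.052,(.534,.2355),-260,-335,15)
E
```

```text
[0.53406961 0.23555757]
[0.54309236 0.18422985 0.05208383] [-4.89854374e-05  7.25499645e-05 -5.44648249e-05  3.09002985e-05]
[[1, 0.11, 0.01, 0, 0, 0, 0], [1, 0.25, 0.03, 0, 0, 0, 0], [1, 0.41, 0.03, 0, 0, 0, 0], [1, 0.6, 0.02, 0, 0, 0, 0], [1, 0.8, -0.02, 0, 0, 0, 0], [1, 1.01, -0.07, 0, 0, 0, 0], [1, 1.22, -0.16, 0, 0, 0, 0], [1, 1.42, -0.26, 0, 0, 0, 0], [1, 1.61, -0.39, 0, 0, 0, 0], [1, 1.78, -0.52, 0, 0, 0, 0], [1, 1.92, -0.67, 0, 0, 0, 0], [1, 2.04, -0.82, 0, 0, 0, 0], [1, 2.13, -0.95, 0, 0, 0, 0], [1, 2.2, -1.08, 0, 0, 0, 0], [1, 2.25, -1.17, 0, 0, 0, 0]]
end cmd [0.59025 0.20625]
```

{"fn": "drive_tool", "kwargs": {"increments": [[1,0.11,0.01,0,0,0,0],[1,0.25,0.03,0,0,0,0],[1,0.41,0.03,0,0,0,0],[1,0.6,0.02,0,0,0,0],[1,0.8,-0.02,0,0,0,0],[1,1.01,-0.07,0,0,0,0],[1,1.22,-0.16,0,0,0,0],[1,1.42,-0.26,0,0,0,0],[1,1.61,-0.39,0,0,0,0],[1,1.78,-0.52,0,0,0,0],[1,1.92,-0.67,0,0,0,0],[1,2.04,-0.82,0,0,0,0],[1,2.13,-0.95,0,0,0,0],[1,2.2,-1.08,0,0,0,0],[1,2.25,-1.17,0,0,0,0],[1,2.25,-1.17,0,0,0,0]]}}

```text
t: 12.88
tool_pos: [0.5907, 0.2049, 0.2441]
orientation: [0.458, 3.107, -0.0]
force: [5.6, 1.7, -3.5]
opening: 0.0209
```

```bash
python3 - <<'E'
from h import *
s=robot.read_state();print(s["tool_pos"],s["force"])
arc((.5431,.1842),.052,(.59025,.20625),25,4,14)
E
```

```text
[0.59073897 0.2049441  0.24414927] [ 5.55175951  1.68735179 -3.49060667]
[[1, 0.01, -0.03, 0, 0, 0, 0], [1, 0.03, -0.07, 0, 0, 0, 0], [1, 0.05, -0.12, 0, 0, 0, 0], [1, 0.07, -0.17, 0, 0, 0, 0], [1, 0.09, -0.23, 0, 0, 0, 0], [1, 0.11, -0.3, 0, 0, 0, 0], [1, 0.13, -0.36, 0, 0, 0, 0], [1, 0.14, -0.43, 0, 0, 0, 0], [1, 0.16, -0.49, 0, 0, 0, 0], [1, 0.17, -0.55, 0, 0, 0, 0], [1, 0.18, -0.61, 0, 0, 0, 0], [1, 0.18, -0.66, 0, 0, 0, 0], [1, 0.19, -0.7, 0, 0, 0, 0], [1, 0.19, -0.74, 0, 0, 0, 0]]
end cmd [0.595   0.18775]
```

{"fn": "drive_tool", "kwargs": {"increments": [[1,0.03,-0.05,0,0,0,0],[1,0.07,-0.13,0,0,0,0],[1,0.1,-0.22,0,0,0,0],[1,0.12,-0.3,0,0,0,0],[1,0.14,-0.4,0,0,0,0],[1,0.17,-0.5,0,0,0,0],[1,0.18,-0.58,0,0,0,0],[1,0.19,-0.66,0,0,0,0],[1,0.2,-0.74,0,0,0,0],[1,0.2,-0.74,0,0,0,0]]}}

```text
t: 13.72
tool_pos: [0.5948, 0.1893, 0.2442]
orientation: [-0.455, -3.108, -0.006]
force: [3.5, 12.3, -3.9]
opening: 0.0204
```

{"fn": "drive_tool", "kwargs": {"increments": [[1,0,-0.04,0,0,0,0],[1,0,-0.08,0,0,0,0],[1,0,-0.08,0,0,0,0],[1,0,-0.08,0,0,0,0]]}}

```text
t: 14.05
tool_pos: [0.5948, 0.1891, 0.2442]
orientation: [0.453, 3.109, 0.009]
force: [4.1, 19.3, -5.4]
opening: 0.0204
```

```bash
python3 - <<'E'
from h import *
s=robot.read_state();print(s["tool_pos"],s["force"],s["orientation"])
a=cam("top");b=cam("side")
x=cv2.resize(a["image"][130:260,180:400],None,fx=3,fy=3);y=cv2.resize(b["image"][70:250,230:400],None,fx=3.3,fy=3.3,interpolation=2)
cv2.imwrite("pics/t5.png",x[:,:,::-1]);cv2.imwrite("pics/s5.png",y[:,:,::-1])
E
```

```text
[0.59478721 0.18911103 0.2441981 ] [ 4.10500066 19.26609254 -5.35691062] [0.45270592 3.1086238  0.00946237]
```

View pics/s5.png

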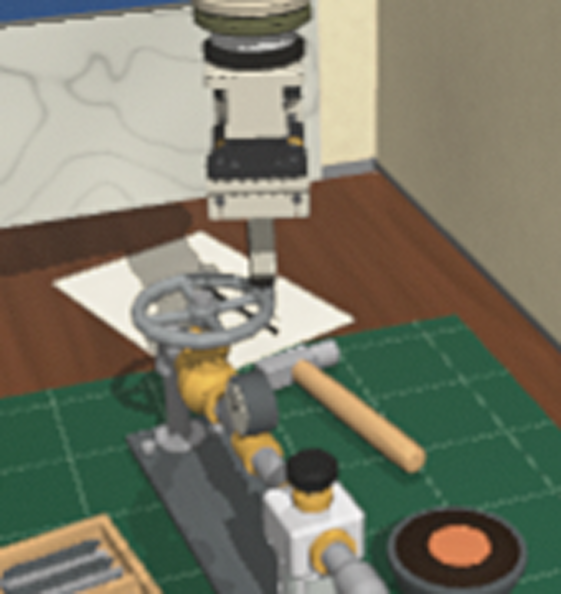

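View pics/t5.png

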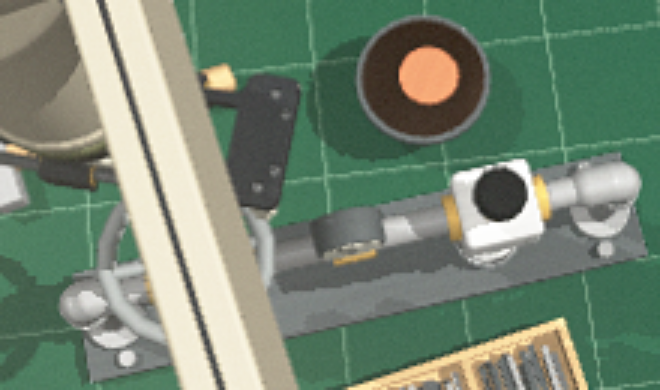

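```bash
python3 - <<'E'
from h import *
c=(.5431,.1842)
P=lambda a:tuple(np.array(c)+.052*np.array([np.cos(np.deg2rad(a)),np.sin(np.deg2rad(a))]))
arc(c,.052,(.59525,.18575),5.7,125.7,20)
for k in (125.7,245.7,5.7): print(P(k));arc(c,.052,P(k),k,k+120,20)
E
```

```text
[[1, -0.03, 0.27, 0, 0, 0, 0], [1, -0.06, 0.42, 0, 0, 0, 0], [1, -0.11, 0.59, 0, 0, 0, 0], [1, -0.18, 0.78, 0, 0, 0, 0], [1, -0.29, 0.98, 0, 0, 0, 0], [1, -0.42, 1.18, 0, 0, 0, 0], [1, -0.58, 1.37, 0, 0, 0, 0], [1, -0.77, 1.55, 0, 0, 0, 0], [1, -0.99, 1.71, 0, 0, 0, 0], [1, -1.23, 1.83, 0, 0, 0, 0], [1, -1.48, 1.93, 0, 0, 0, 0], [1, -1.75, 1.99, 0, 0, 0, 0], [1, -2.01, 2.02, 0, 0, 0, 0], [1, -2.26, 2.01, 0, 0, 0, 0], [1, -2.49, 1.98, 0, 0, 0, 0], [1, -2.71, 1.92, 0, 0, 0, 0], [1, -2.9, 1.85, 0, 0, 0, 0], [1, -3.06, 1.77, 0, 0, 0, 0], [1, -3.2, 1.7, 0, 0, 0, 0], [1, -3.3, 1.63, 0, 0, 0, 0]]
end cmd [0.51275 0.2265 ]
(np.float64(0.5127558570094819), np.float64(0.22642834339837392))
[[1, -0.1, -0.08, 0, 0, 0, 0], [1, -0.21, -0.18, 0, 0, 0, 0], [1, -0.34, -0.31, 0, 0, 0, 0], [1, -0.47, -0.46, 0, 0, 0, 0], [1, -0.59, -0.65, 0, 0, 0, 0], [1, -0.7, -0.87, 0, 0, 0, 0], [1, -0.78, -1.1, 0, 0, 0, 0], [1, -0.84, -1.36, 0, 0, 0, 0], [1, -0.87, -1.62, 0, 0, 0, 0], [1, -0.86, -1.9, 0, 0, 0, 0], [1, -0.81, -2.16, 0, 0, 0, 0], [1, -0.73, -2.42, 0, 0, 0, 0], [1, -0.63, -2.66, 0, 0, 0, 0], [1, -0.5, -
[... 913 characters left out ...]
03]
(np.float64(0.5948428896379838), np.float64(0.18936462698666923))
[[1, -0.02, 0.12, 0, 0, 0, 0], [1, -0.05, 0.27, 0, 0, 0, 0], [1, -0.1, 0.45, 0, 0, 0, 0], [1, -0.17, 0.64, 0, 0, 0, 0], [1, -0.27, 0.84, 0, 0, 0, 0], [1, -0.4, 1.04, 0, 0, 0, 0], [1, -0.56, 1.23, 0, 0, 0, 0], [1, -0.76, 1.41, 0, 0, 0, 0], [1, -0.97, 1.56, 0, 0, 0, 0], [1, -1.21, 1.69, 0, 0, 0, 0], [1, -1.47, 1.78, 0, 0, 0, 0], [1, -1.73, 1.85, 0, 0, 0, 0], [1, -1.99, 1.87, 0, 0, 0, 0], [1, -2.24, 1.87, 0, 0, 0, 0], [1, -2.48, 1.83, 0, 0, 0, 0], [1, -2.69, 1.78, 0, 0, 0, 0], [1, -2.88, 1.71, 0, 0, 0, 0], [1, -3.05, 1.63, 0, 0, 0, 0], [1, -3.18, 1.55, 0, 0, 0, 0], [1, -3.28, 1.48, 0, 0, 0, 0]]
end cmd [0.51284289 0.22636463]
```

{"fn": "drive_tool", "kwargs": {"increments": [[1,-0.03,0.27,0,0,0,0],[1,-0.06,0.42,0,0,0,0],[1,-0.11,0.59,0,0,0,0],[1,-0.18,0.78,0,0,0,0],[1,-0.29,0.98,0,0,0,0],[1,-0.42,1.18,0,0,0,0],[1,-0.58,1.37,0,0,0,0],[1,-0.77,1.55,0,0,0,0],[1,-0.99,1.71,0,0,0,0],[1,-1.23,1.83,0,0,0,0],[1,-1.48,1.93,0,0,0,0],[1,-1.75,1.99,0,0,0,0],[1,-2.01,2.02,0,0,0,0],[1,-2.26,2.01,0,0,0,0],[1,-2.49,1.98,0,0,0,0],[1,-2.71,1.92,0,0,0,0],[1,-2.9,1.85,0,0,0,0],[1,-3.06,1.77,0,0,0,0],[1,-3.2,1.7,0,0,0,0],[1,-3.3,1.63,0,0,0,0]]}}

```text
t: 15.82
tool_pos: [0.5119, 0.2258, 0.2441]
orientation: [-0.457, -3.108, 0.0]
force: [0.2, 3.3, -1.5]
opening: 0.0211
```

{"fn": "drive_tool", "kwargs": {"increments": [[1,-0.1,-0.08,0,0,0,0],[1,-0.21,-0.18,0,0,0,0],[1,-0.34,-0.31,0,0,0,0],[1,-0.47,-0.46,0,0,0,0],[1,-0.59,-0.65,0,0,0,0],[1,-0.7,-0.87,0,0,0,0],[1,-0.78,-1.1,0,0,0,0],[1,-0.84,-1.36,0,0,0,0],[1,-0.87,-1.62,0,0,0,0],[1,-0.86,-1.9,0,0,0,0],[1,-0.81,-2.16,0,0,0,0],[1,-0.73,-2.42,0,0,0,0],[1,-0.63,-2.66,0,0,0,0],[1,-0.5,-2.87,0,0,0,0],[1,-0.35,-3.06,0,0,0,0],[1,-0.19,-3.22,0,0,0,0],[1,-0.04,-3.35,0,0,0,0],[1,0.11,-3.45,0,0,0,0],[1,0.25,-3.53,0,0,0,0],[1,0.36,-3.58,0,0,0,0]]}}

```text
t: 17.48
tool_pos: [0.5211, 0.137, 0.2441]
orientation: [-0.456, -3.107, -0.003]
force: [0.6, 6.9, -2.1]
opening: 0.0204
```

{"fn": "drive_tool", "kwargs": {"increments": [[1,0.12,-0.05,0,0,0,0],[1,0.26,-0.1,0,0,0,0],[1,0.44,-0.14,0,0,0,0],[1,0.64,-0.17,0,0,0,0],[1,0.86,-0.18,0,0,0,0],[1,1.1,-0.17,0,0,0,0],[1,1.35,-0.13,0,0,0,0],[1,1.6,-0.05,0,0,0,0],[1,1.84,0.06,0,0,0,0],[1,2.07,0.21,0,0,0,0],[1,2.28,0.38,0,0,0,0],[1,2.46,0.57,0,0,0,0],[1,2.62,0.79,0,0,0,0],[1,2.74,1.01,0,0,0,0],[1,2.83,1.23,0,0,0,0],[1,2.89,1.44,0,0,0,0],[1,2.92,1.64,0,0,0,0],[1,2.93,1.82,0,0,0,0],[1,2.93,1.98,0,0,0,0],[1,2.93,2.1,0,0,0,0]]}}

```text
t: 19.15
tool_pos: [0.5949, 0.1895, 0.2441]
orientation: [0.457, 3.107, 0.0]
force: [0.2, -3.2, -0.6]
opening: 0.0207
```

One full turn is done. Now the second.

{"fn": "drive_tool", "kwargs": {"increments": [[1,-0.02,0.12,0,0,0,0],[1,-0.05,0.27,0,0,0,0],[1,-0.1,0.45,0,0,0,0],[1,-0.17,0.64,0,0,0,0],[1,-0.27,0.84,0,0,0,0],[1,-0.4,1.04,0,0,0,0],[1,-0.56,1.23,0,0,0,0],[1,-0.76,1.41,0,0,0,0],[1,-0.97,1.56,0,0,0,0],[1,-1.21,1.69,0,0,0,0],[1,-1.47,1.78,0,0,0,0],[1,-1.73,1.85,0,0,0,0],[1,-1.99,1.87,0,0,0,0],[1,-2.24,1.87,0,0,0,0],[1,-2.48,1.83,0,0,0,0],[1,-2.69,1.78,0,0,0,0],[1,-2.88,1.71,0,0,0,0],[1,-3.05,1.63,0,0,0,0],[1,-3.18,1.55,0,0,0,0],[1,-3.28,1.48,0,0,0,0]]}}

```text
t: 20.82
tool_pos: [0.5121, 0.226, 0.2441]
orientation: [-0.457, -3.108, -0.0]
force: [1.7, 3.3, -2.4]
opening: 0.0205
```

{"fn": "drive_tool", "kwargs": {"increments": [[1,-0.1,-0.08,0,0,0,0],[1,-0.21,-0.18,0,0,0,0],[1,-0.34,-0.31,0,0,0,0],[1,-0.47,-0.46,0,0,0,0],[1,-0.59,-0.65,0,0,0,0],[1,-0.7,-0.87,0,0,0,0],[1,-0.78,-1.1,0,0,0,0],[1,-0.84,-1.36,0,0,0,0],[1,-0.87,-1.62,0,0,0,0],[1,-0.86,-1.9,0,0,0,0],[1,-0.81,-2.16,0,0,0,0],[1,-0.73,-2.42,0,0,0,0],[1,-0.63,-2.66,0,0,0,0],[1,-0.5,-2.87,0,0,0,0],[1,-0.35,-3.06,0,0,0,0],[1,-0.19,-3.22,0,0,0,0],[1,-0.04,-3.35,0,0,0,0],[1,0.11,-3.45,0,0,0,0],[1,0.25,-3.53,0,0,0,0],[1,0.36,-3.58,0,0,0,0]]}}

```text
t: 22.48
tool_pos: [0.5213, 0.137, 0.2441]
orientation: [-0.456, -3.107, -0.003]
force: [0.5, 7.1, -2.0]
opening: 0.0207
```

{"fn": "drive_tool", "kwargs": {"increments": [[1,0.12,-0.05,0,0,0,0],[1,0.26,-0.1,0,0,0,0],[1,0.44,-0.14,0,0,0,0],[1,0.64,-0.17,0,0,0,0],[1,0.86,-0.18,0,0,0,0],[1,1.1,-0.17,0,0,0,0],[1,1.35,-0.13,0,0,0,0],[1,1.6,-0.05,0,0,0,0],[1,1.84,0.06,0,0,0,0],[1,2.07,0.21,0,0,0,0],[1,2.28,0.38,0,0,0,0],[1,2.46,0.57,0,0,0,0],[1,2.62,0.79,0,0,0,0],[1,2.74,1.01,0,0,0,0],[1,2.83,1.23,0,0,0,0],[1,2.89,1.44,0,0,0,0],[1,2.92,1.64,0,0,0,0],[1,2.93,1.82,0,0,0,0],[1,2.93,1.98,0,0,0,0],[1,2.93,2.1,0,0,0,0]]}}

```text
t: 24.15
tool_pos: [0.595, 0.1894, 0.2441]
orientation: [0.457, 3.108, -0.0]
force: [-3.0, -3.2, 0.7]
opening: 0.0204
```

{"fn": "drive_tool", "kwargs": {"increments": [[1,0,0,0,0,0,0],[1,0,0,0,0,0,0],[1,0,0,0,0,0,0],[1,0,0,0,0,0,0]]}}

```text
t: 24.48
tool_pos: [0.5949, 0.1896, 0.2441]
orientation: [0.456, 3.108, 0.001]
force: [-1.2, 3.0, -0.9]
opening: 0.0208
```

```bash
python3 - <<'E'
from h import *
s=robot.read_state();print(s["t"],s["tool_pos"],s["force"],s["orientation"],s["opening"],s["dq"])
d=s["tool_pos"][:2]-[.5431,.1842];print(np.degrees(np.arctan2(d[1],d[0])))
a=cam("top");b=cam("side")
x=cv2.resize(a["image"][130:330,160:400],None,fx=3,fy=3);y=cv2.resize(b["image"][70:310,210:400],None,fx=2.5,fy=2.5,interpolation=2)
cv2.imwrite("pics/t6.png",x[:,:,::-1]);cv2.imwrite("pics/s6.png",y[:,:,::-1])
E
```

```text
24.4833 [0.59488399 0.18958217 0.24411533] [-1.21137862  2.98062739 -0.91472687] [4.56321678e-01 3.10808215e+00 1.44484280e-03] 0.020848788279737764 [-3.44627896e-03 -2.13887264e-06  1.55653643e-03 -3.17038316e-03
  2.65739082e-03  1.21657171e-03]
5.933732913665495
```

View pics/s6.png

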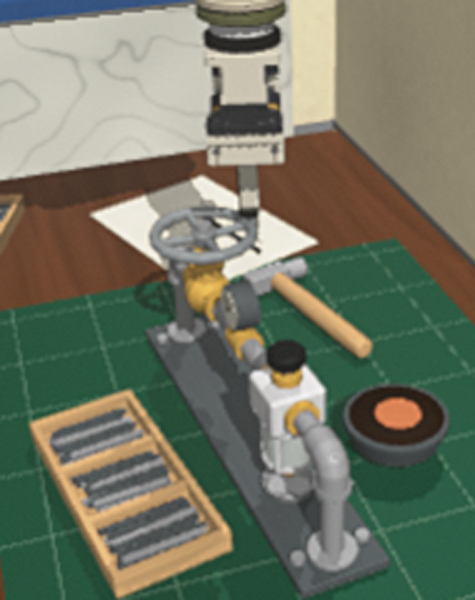

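View pics/t6.png

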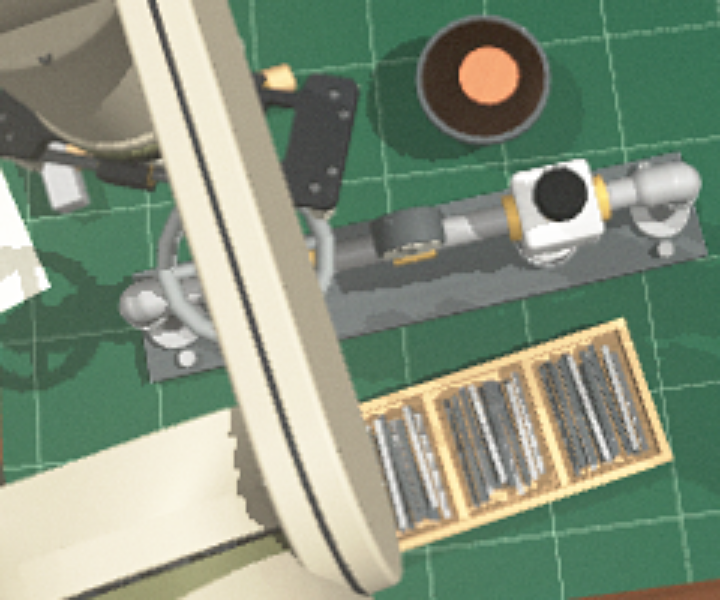

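{"fn": "drive_tool", "kwargs": {"increments": [[1,0,0,0,0,0,0],[1,0,0,0,0,0,0],[1,0,0,0,0,0,0],[1,0,0,0,0,0,0],[1,0,0,0,0,0,0],[1,0,0,0,0,0,0],[1,0,0,0,0,0,0],[1,0,0,0,0,0,0]]}}

```text
t: 25.25
tool_pos: [0.5949, 0.1891, 0.2441]
orientation: [0.457, 3.108, 0.0]
force: [1.8, 2.9, -1.6]
opening: 0.0203
```

```bash
python3 - <<'E'
from h import *
s=robot.read_state();print(s["t"],s["tool_pos"],s["force"],s["opening"],abs(s["dq"]).max())
print(robot.close_job())
E
```

```text
25.25 [0.59493177 0.18911482 0.24414131] [ 1.78167586  2.87374629 -1.59862022] 0.020255068332124142 0.0008785562209585818
the job is handed in; nothing more can be done
None
```

The job is done and handed in at 25.3 s; no verdict is reported.

- **Blow-down cap:** I pressed it with closed fingers until it stopped moving at 11.8 N, with about 6.8 mm of the 7 mm travel measured. I then pressed about 1 mm more and released it. The pictures after that show it back up.
- **Shutting the valve:** I gripped the crank handle and turned it clockwise about 0.88 turn. It stopped at an azimuth of about 5.6°, where another 2 mm of commanded push raised the force to 19 N but moved it only 0.2 mm. That agrees with the station's own direction of about 5.4° from the images.
- **Backing off:** I turned it two full turns anticlockwise, and the tool came back to the same place. Azimuth read 5.9° when the turn ended and about 5.4° just before hand-in. That puts the wheel within roughly half a degree of two turns, as near as the tool position shows.
- **At hand-in:** The gripper was closed on the handle at a 20 mm opening, the tool force was about 4 N, and the arm was at rest.
- **Surroundings:** The last pictures show the punch tray, pitch bowl and hammer apparently where they were. I judged this by eye, and in the top view the arm hides part of the tray and most of the hammer.

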